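# Seat the culture dish in the colony counter and start the count

### The arm

A 6-joint arm with a two-finger parallel gripper is mounted at the origin on the work surface. World frame = base frame: x ahead of the robot, y to its left, z up, the work surface at z = 0. Lengths are in mm, angles in rad, forces in N, time in s.
With the tool pointing down it reaches from about 275 to 1000 mm from the base axis. Payload 8.4 kg.
Tool frame: the origin (TCP) lies where the fingers leave the gripper's body, on its centre line; the fingertips stand 73 mm ahead of it and the grasp point (between the pads) lies 54 mm ahead of it (grip_point_offset is the distance from the TCP to the grasp point, in mm); z points along the fingers, y is the direction in which the jaws open and shut (so a half turn about z gives the same grasp; the last joint's range is limited). The gripper opens to 85 mm and grips with 20 to 120 N. Pads are 22 mm wide; open, the fingers measure 114 mm over their backs; the gripper's body (76 mm by 85 mm) begins 54 mm behind the grasp point. The pads swing forward as they close: fully open they stand 13 mm farther back than shut.
Start: joints at [-1.187, 0.353, 1.633, -0, 1.155, -0.002], TCP at [235.187, -579.065, 303.881] pointing down, gripper open.
Joint ranges: [-2.63, 2.63], [-0.92, 2.1], [0.06, 2.66], [-1.3, 4.44], [0, 2.69], [-3.02, 3.02]. Speed limits (rad/s): [2.22, 2.22, 2.79, 3.14, 3.14, 3.14].

### API

Orientations are given as [roll, pitch, yaw] about the fixed x, y, z axes, in that order (R = Rz(yaw) Ry(pitch) Rx(roll)).
In Python, from rig import sense, grab_frame, sign_off, grip_point_offset gives the robot as it stands. The module is installed in compiled form; this text tells all that it offers.
- The arm moves only by the tool drive_tool, never from a script. Its argument "targets" is one flat list of numbers, 7 for each row, row after row: the shift along the tool's x, y, z in m, then the turn, a rotation vector about the tool's x, y, z in rad, then the opening, from 0 (shut) to 1 (fully open). In form: [tx, ty, tz, wx, wy, wz, grip, tx, ty, tz, wx, wy, wz, grip, ...]. A call has 1 to 12 rows; each row is the pose to reach, as a shift and turn from the pose commanded when the call began, along the tool's axes at that moment; what a row does not reach only later rows make up. A row lasts 1/12 s, in which the tool goes at most 41.7 mm and 7.16 degrees, less where a joint would pass 70% of its speed; a pose out of reach is approached as far as the arm can. A call with a gripper value outside its range is refused whole. The fingers move at their own pace and stop on an object; "force" is the grip in N (left out, the last holds). Time passes only in rows, so rows that repeat a pose let the fingers close. It gives the time, the measured TCP pose, the force and the opening at its end, in the units of the state.
- sense(): the state, without advancing time (a new reading comes with each control period).
- grab_frame(name): name is "scene" or "top" or "wrist"; returns a dict with "color" (420x560x3 uint8, blue, green, red), "vertical_fov" (degrees; the focal length in pixels is half the picture's height over the tangent of half this angle, whatever the lens; pixels are square), "cx", "cy" (the principal point, pixels), "world_from_camera" (4x4, takes a point from camera to world coordinates). Camera axes: x right, y down, z forward; pixel columns grow to the right and rows downward; lengths in mm; the calibration is good to about 2 mm. A picture is of the moment at which its call begins. There is no depth.
- sign_off(): hands the job in, once; it reports no verdict.
The state is a dict: "clock": time; "qpos": joint angles; "qvel": joint speeds; "joint_efforts": joint torques, N m; "eef_pos": TCP position; "tcp_rot": TCP orientation; "contact_force": force on the tool from outside, world axes, zero at the start; "wrist_torque": the same for the moment, N m; "opening": opening from 0.0 (shut) to 1.0 (fully open).
Only numpy, scipy, OpenCV 4.12 (cv2) and the standard library are available. Lean on these libraries where they do the work, as an engineer would, in place of code of your own. Each camera call takes 0.05 s, during which the arm holds its last target. There are 200 camera calls.

### The job

With the tips or the outside of the fingers, gently push the green dish across the deck of the colony counter until it drops over the edge into the round black recess and lies flat in it, then press the red button fully down to start the count and let it go. Nothing is to be gripped, lifted or carried: the dishes only slide. Leave the white dish where it stands on the deck, and do not disturb the other things on the bench.

Things in the scene. Friction and masses are not known exactly. Their poses are not given: they have to be found in the camera images.
- green_dish_center (a point): Centre (half-way up) of the loose closed culture dish with the GREEN filling and yellow specks: a solid flat disc, diameter 60 mm, 14 mm high, about 45 g, standing flat on the deck of the colony counter to the left or right of the recess. On the deck its centre is 41 mm above the bench; seated in the recess, 34 mm. Its z axis is the disc's axis.
- white_dish_center (a point): Centre (half-way up) of the other loose dish, the same in size and mass but with a WHITE paper filling and black specks, standing on the deck on the other side of the recess; to be left alone.
- recess (a point): Centre of the mouth of the round black recess in the grey deck, at deck level (34 mm above the bench). The recess is 66 mm in diameter, 7 mm deep, with a flat floor; a seated dish stands 7 mm proud of the deck. Axes as counter; the recess centre lies 20 mm along +x from the middle of the deck.
- count_button_top (a point): Centre of the top face of the red push button, on the counter's control strip: cap of 28 mm diameter in a black round housing of 44 mm diameter, 12 mm high above the deck. Not pressed, the top is 22 mm above the deck (56 mm above the bench), 108 mm from the recess centre along the counter's -x.
- count_button (a joint): Travel of the red button in m: 0 is up, 0.006 is fully down. It starts to move at 1.5 N, reaches the bottom at 5 N and springs back when let go.
- sample_jar_center (a point): Middle of the loose sample jar with white lid, 48 mm in diameter, 62 mm high, on the bench left of the counter; a bystander.
- amber_jar_center (a point): Middle of the loose amber glass jar, 44 mm in diameter, 75 mm high, on the bench left of the counter; a bystander.
- spatula_grip (a point): Handle of a loose spatula, 170 mm long, lying on the bench right of the counter; a bystander.
- marker_center (a point): Middle of a loose blue marker pen, 14 mm thick, lying on the bench right of the counter; a bystander.
- timer_center (a point): Middle of a loose orange timer, 55 x 55 x 30 mm, on the bench right of the counter; a bystander.
- counter: The colony counter, fixed to the bench: grey flat level deck 240 mm (x) by 360 mm (y), no raised border, 34 mm high, on a white foot 250 by 370 mm. Origin on the bench under the middle of the deck; x along its short side, away from the control strip; y along its long side; z up. The control strip runs along its -x edge, on the robot's side; only the red button rises above the deck.
There are look-alikes about, which are no part of the job. What is shaped like the part that bears green_dish_center but pink or purple is not meant.

How it is judged (in metres and radians):
On the way, in this order (a step that is already met when the one before it is completed fails the run):
1. the green dish has dropped into the recess and lies flat (horizontal distance between green_dish_center and recess below 0.006 m and z of green_dish_center in the frame of recess below 0.0025 m and angle between green_dish_center's own z axis and vertical below 0.05 rad), for 0.3 s.
2. the red button is pressed fully down with the dish seated (all of step 1 and value of joint count_button above 0.005 m), for 0.05 s.
At the end, for the whole second after the job is handed in: The green dish lies flat in the recess (centre within 6 mm of the recess centre, under 2.5 mm above deck level, tilt under 0.05 rad) and at rest, the button has sprung back up (under 1.5 mm), the white dish is within 15 mm of its start (all of step 1 and value of joint count_button below 0.0015 m and linear speed of green_dish below 0.02 m/s and distance of white_dish_center from where it was at the start of the episode below 0.015 m); the robot touches nothing.
It fails at once if the green dish was lifted (centre more than 8 mm above its height on the deck) (z of green_dish_center in the frame of recess above 0.015 m).
It fails at once if the green dish was pushed off the deck or tipped over (angle between green_dish_center's own z axis and vertical above 0.5 rad or z of green_dish_center in the frame of recess below -0.01 m).
It fails at once if the green dish was squeezed or pushed hard (over 40 N) (contact force between the fingers and green_dish above 40 N).
It fails at once if the white dish was moved more than 15 mm (distance of white_dish_center from where it was at the start of the episode above 0.015 m).
It fails at once if a bystander was moved more than 30 mm (distance of any of sample_jar_center, amber_jar_center, spatula_grip, marker_center, timer_center from where it was at the start of the episode above 0.03 m).
It also fails if it takes over 40 s, if anything falls off the work surface, if the arm or the gripper's body presses on something with over 40 N, if the wrist force passes 120 N, or if a joint passes its speed limit or range.

## Working session

There is one attempt and no reset: what is moved stays moved. The work goes in short steps, Python scripts to look and compute and a tool call to move; the robot and the scene stay as the last step left them, time stands still between calls to the robot, and variables do not carry over. Pictures are saved under pics/ and viewed, about 8 in all and at most 12, crops included, and the job is handed in when it is done.

Besides the shell and the picture viewer there is one more tool, called after "Call:" by a JSON object that holds its "name" and its "arguments", one argument or row to a line. drive_tool: Moves the arm, as the interface text tells. Its arguments: {"type":"object","properties":{"targets":{"type":"array"},"force":{"type":"number"}},"required":["targets"]}

```bash
mkdir -p pics
cat > h.py <<'E'
import numpy as np, cv2
from rig import sense, grab_frame, sign_off, grip_point_offset
def ray(f,u,v):
    H=f["color"].shape[0]; F=H/2/np.tan(np.radians(f["vertical_fov"])/2)
    T=np.array(f["world_from_camera"]); d=T[:3,:3]@np.array([(u-f["cx"])/F,(v-f["cy"])/F,1]); return T[:3,3],d
def at(f,u,v,z):
    o,d=ray(f,u,v); return o+d*(z-o[2])/d[2]
def pix(f,p):
    H=f["color"].shape[0]; F=H/2/np.tan(np.radians(f["vertical_fov"])/2)
    T=np.array(f["world_from_camera"]); c=T[:3,:3].T@(np.array(p)-T[:3,3]); return F*c[0]/c[2]+f["cx"],F*c[1]/c[2]+f["cy"]
E
python3 - <<'E'
from h import *
for n in ["scene","top"]:
    f=grab_frame(n); cv2.imwrite(f"pics/{n}1.png",f["color"]); print(n,f["vertical_fov"],f["cx"],f["cy"],np.round(f["world_from_camera"],3).tolist())
print(sense(),grip_point_offset)
E
```

```text
scene 49.7681262268357 278.10687328634873 205.5678704407243 [[0.326, 0.773, -0.544, 1111.458], [0.945, -0.273, 0.178, -181.714], [-0.011, -0.573, -0.82, 1039.594], [0.0, 0.0, 0.0, 1.0]]
top 56.85066652131391 278.8131060069332 214.66638994927249 [[-0.009, -0.991, 0.136, 357.847], [-1.0, 0.006, -0.019, 19.391], [0.018, -0.136, -0.991, 1076.183], [0.0, 0.0, 0.0, 1.0]]
{'clock': 0.1, 'qpos': array([-1.18739736e+00,  3.53589924e-01,  1.63399375e+00, -2.09601636e-06,
        1.15520769e+00, -2.40671424e-03]), 'qvel': array([-0.00072727, -0.00134217, -0.00378605,  0.00019167,  0.00118764,
        0.00119343]), 'joint_efforts': array([-4.92017170e-04, -6.06360698e+01, -3.42820501e+01,  1.89556360e-06,
        4.00856356e-03, -3.51372273e-05]), 'eef_pos': array([ 235.0728416 , -578.77919847,  303.2580576 ]), 'tcp_rot': array([-3.14039394e+00, -9.68375530e-07,  3.85806528e-01]), 'contact_force': array([-0.11445276, -0.31713162,  0.15609835]), 'wrist_torque': array([ 0.08715688,  0.02654836, -0.01125396]), 'opening': 1.0035856291210543} 53.900000000000006
```

View pics/top1.png

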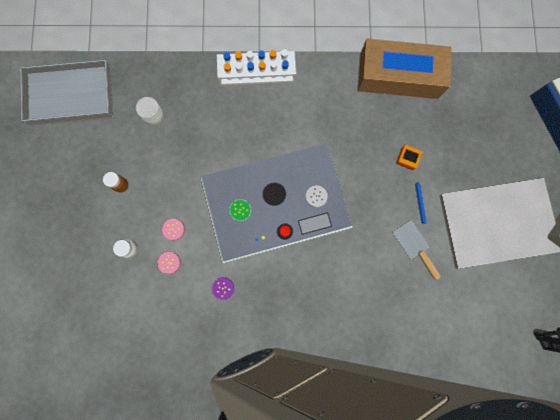

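View pics/scene1.png

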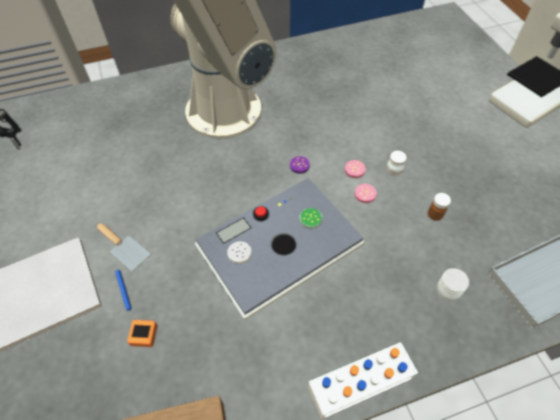

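The only green dish with yellow specks is at top (240,210), on the deck. The pink ones at (173,229) and (169,263) and the purple one at (223,289) lie on the bench and are look-alikes. The recess is at (274,194), the white dish at (317,196) and the button at (285,231). Next I'll measure these and check an enlarged crop.

```bash
cat >> h.py <<'E'
def blob(m,near=None):
    n,l,s,c=cv2.connectedComponentsWithStats(m.astype(np.uint8)*255)
    i=1+np.argmax(s[1:,4]) if near is None else 1+np.argmin([np.hypot(*(np.array(x)-near))+(1e3 if a<30 else 0) for x,a in zip(c[1:],s[1:,4])])
    return c[i],s[i,4]
def hsvm(f,lo,hi): return cv2.inRange(cv2.cvtColor(f["color"],cv2.COLOR_BGR2HSV),np.array(lo),np.array(hi))>0
def find(f):
    r={}
    g,a=blob(cv2.morphologyEx(hsvm(f,(45,90,50),(80,255,255)).astype(np.uint8),cv2.MORPH_CLOSE,np.ones((7,7)))>0); r["green"]=(at(f,*g,47),a,g)
    b,a=blob(hsvm(f,(0,200,100),(4,255,255))); r["button"]=(at(f,*b,56),a,b)
    return r
E
python3 - <<'E'
from h import *
for n,rc,wh in [("top",(274,194),(317,196)),("scene",(284,244),(239,252))]:
    f=grab_frame(n)
    for k,v in find(f).items(): print(n,k,np.round(v[0],1),v[1],np.round(v[2],1))
    m=f["color"].max(2)<45; c,a=blob(m,rc); print("recess",c,a,np.round(at(f,*c,31),1))
    hsv=cv2.cvtColor(f["color"],cv2.COLOR_BGR2HSV)
    m=cv2.morphologyEx(((hsv[...,2]>150)&(hsv[...,1]<50)).astype(np.uint8),cv2.MORPH_CLOSE,np.ones((5,5)))>0
    c,a=blob(m,wh); print("white",c,a,np.round(at(f,*c,47),1))
    if n=="top":
        im=cv2.resize(f["color"][140:270,140:360],None,fx=3.6,fy=3.6,interpolation=cv2.INTER_CUBIC); cv2.imwrite("pics/crop1.png",im)
        for p in [(202,178),(327,146),(351,227),(224,262)]: print(np.round(at(f,*p,34),1))
E
```

```text
top green [513.8 104.5  47. ] 340 [239.5 209.5]
top button [455.4 -15.1  56. ] 84 [284.5 230.6]
recess [277.24074074 188.44444444] 54 [574.1   2.7  31. ]
white [316.36052632 195.55789474] 380 [ 550.7 -102.5   47. ]
[603.6 208.5  34. ]
[ 693.2 -136.8   34. ]
[ 466.  -196.2   34. ]
[374.8 146.1  34. ]Traceback (most recent call last):
  File "<stdin>", line 4, in <module>
  File "h.py", line 19, in find
    b,a=blob(hsvm(f,(0,200,100),(4,255,255))); r["button"]=(at(f,*b,56),a,b)
        ~~~~^^^^^^^^^^^^^^^^^^^^^^^^^^^^^^^^^
  File "h.py", line 13, in blob
    i=1+np.argmax(s[1:,4]) if near is None else 1+np.argmin([np.hypot(*(np.array(x)-near))+(1e3 if a<30 else 0) for x,a in zip(c[1:],s[1:,4])])
        ~~~~~~~~~^^^^^^^^^
    return _wrapfunc(a, 'argmax', axis=axis, out=out, **kwds)
    return bound(*args, **kwds)
ValueError: attempt to get argmax of an empty sequence
```

View pics/crop1.png

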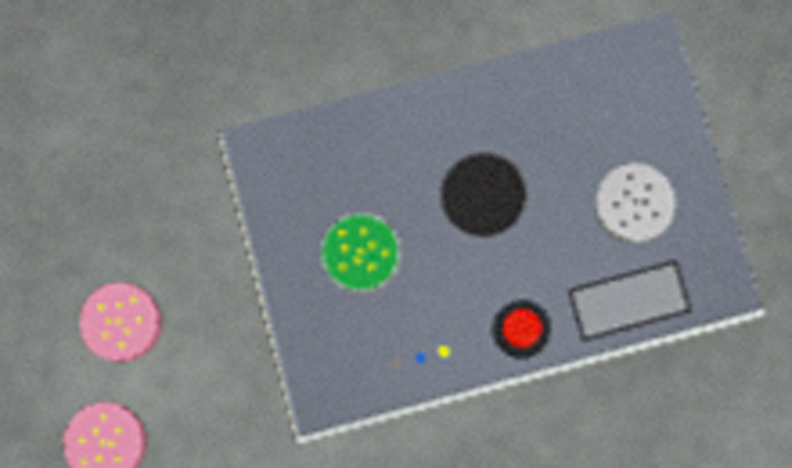

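The crop confirms it: green dish with yellow specks at (240,210), recess at about (274,194). I'll refine the fits in both cameras.

```bash
cat > m.py <<'E'
from h import *
def fit(f,mask,near,k=5):
    m=cv2.morphologyEx(mask.astype(np.uint8),cv2.MORPH_CLOSE,np.ones((k,k)))
    n,l,s,c=cv2.connectedComponentsWithStats(m)
    i=min((i for i in range(1,n) if s[i,4]>60),key=lambda i:np.hypot(*(c[i]-near)))
    return c[i],s[i,4]
def meas(n,g,rc,wh,bt):
    f=grab_frame(n); h=cv2.cvtColor(f["color"],cv2.COLOR_BGR2HSV).astype(int); H,S,V=h[...,0],h[...,1],h[...,2]; o={}
    for k,m,p,z in [("green",(H>40)&(H<85)&(S>90),g,48),("recess",(V<70),rc,30.5),("white",(V>150)&(S<50),wh,48),("button",((H<8)|(H>172))&(S>150)&(V>90),bt,54.5)]:
        try: c,a=fit(f,m,p); o[k]=at(f,*c,z)[:2]; print(n,k,np.round(c,1),a,np.round(o[k],1))
        except ValueError: print(n,k,"none")
    return o
if __name__=="__main__":
    a=meas("top",(240,210),(274,194),(317,196),(285,231)); b=meas("scene",(311,217),(284,244),(239,252),(261,212))
E
python3 m.py
```

```text
top green [239.5 209.5] 340 [513.7 104.3]
top recess [273.9 193.6] 401 [559.7  12. ]
top white [316.4 195.5] 379 [ 550.5 -102.4]
top button [284.8 230.8] 101 [455.  -15.8]
scene green [310.6 216.7] 288 [515.2 102.6]
scene recess [283.3 244.3] 367 [560.4  10.8]
scene white [263.7 205.5] 91022 [440.3  -2.4]
scene button [260.4 211.5] 95 [459.8 -17.9]
```

```bash
cat > go.py <<'E'
import sys
from h import *
from scipy.spatial.transform import Rotation as R
s=sense(); x,y,z,yaw=map(float,sys.argv[1:5])
A=R.from_euler("xyz",s["tcp_rot"]); B=R.from_euler("xyz",[np.pi,0,np.radians(yaw)])
print("shift",np.round(A.inv().apply(np.array([x,y,z])-s["eef_pos"])/1e3,4),"rot",np.round((A.inv()*B).as_rotvec(),4),"pos",np.round(s["eef_pos"],1),"yaw",np.degrees(s["tcp_rot"][2]).round(2),"F",np.round(s["contact_force"],1),"op",round(s["opening"],3),"t",s["clock"])
E
python3 go.py 492 148 180 116.1
```

```text
shift [ 0.5115 -0.5768  0.1239] rot [-4.0000e-04 -4.0000e-04 -1.6405e+00] pos [ 235.1 -578.9  303.6] yaw 22.11 F [ 0.3 -0.5  0.5] op 1.0 t 0.3
```

Call:
{"name": "drive_tool", "arguments": {
  "targets": [0.511,-0.577,0.06,0,0,-1.64,0.47,0.511,-0.577,0.06,0,0,-1.64,0.47,0.511,-0.577,0.06,0,0,-1.64,0.47,0.511,-0.577,0.06,0,0,-1.64,0.47,0.511,-0.577,0.06,0,0,-1.64,0.47,0.511,-0.577,0.06,0,0,-1.64,0.47,0.511,-0.577,0.06,0,0,-1.64,0.47,0.511,-0.577,0.06,0,0,-1.64,0.47,0.511,-0.577,0.06,0,0,-1.64,0.47,0.511,-0.577,0.06,0,0,-1.64,0.47,0.511,-0.577,0.06,0,0,-1.64,0.47,0.511,-0.577,0.06,0,0,-1.64,0.47],
  "force": 20
}}

```text
clock: 1.3
eef_pos: [401.2, -107.0, 265.3]
tcp_rot: [3.141, 0.001, 1.892]
contact_force: [1.1, -0.1, 0.7]
opening: 0.471
```

```bash
python3 go.py 492 148 150 116.1
```

```text
shift [0.2134 0.1665 0.1153] rot [ 0.0008  0.0006 -0.1347] pos [ 401.2 -107.   265.3] yaw 108.38 F [ 1.1 -0.1  0.7] op 0.471 t 1.3
```

Call:
{"name": "drive_tool", "arguments": {
  "targets": [0.213,0.166,0.02,0,0,-0.135,0.47,0.213,0.166,0.02,0,0,-0.135,0.47,0.213,0.166,0.02,0,0,-0.135,0.47,0.213,0.166,0.02,0,0,-0.135,0.47,0.213,0.166,0.02,0,0,-0.135,0.47,0.213,0.166,0.02,0,0,-0.135,0.47,0.213,0.166,0.02,0,0,-0.135,0.47,0.213,0.166,0.02,0,0,-0.135,0.47]
}}

```text
clock: 1.97
eef_pos: [494.2, 148.9, 244.9]
tcp_rot: [3.14, -0.001, 2.024]
contact_force: [-0.4, -0.2, 1.0]
opening: 0.471
```

```bash
python3 go.py 492 148 132 116.1
python3 - <<'E'
from h import *
f=grab_frame("wrist"); cv2.imwrite("pics/w1.png",f["color"]); print(pix(f,[514.3,103.5,48]),pix(f,[559.5,11.5,34]))
E
```

```text
shift [ 1.000e-04 -2.600e-03  1.129e-01] rot [ 0.0017 -0.0006 -0.0023] pos [494.2 148.9 244.9] yaw 115.97 F [-0.4 -0.2  1. ] op 0.471 t 1.9667
(np.float64(278.932856600786), np.float64(255.00198761221358)) (np.float64(279.640990771642), np.float64(340.3951526397036))
```

View pics/w1.png

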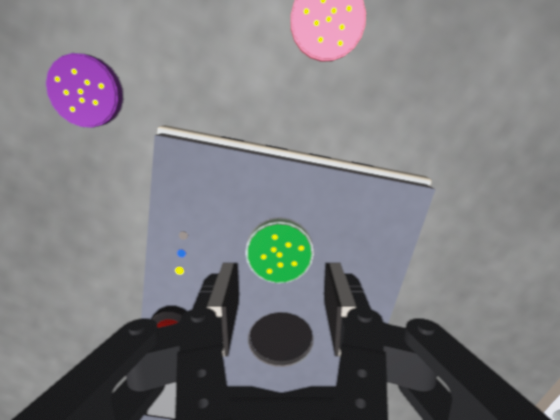

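The wrist view shows the dish at (280,251) and the recess at (281,340), both centred between the fingers and close to prediction. Now I'll descend behind the dish and find the deck by touch.

Call:
{"name": "drive_tool", "arguments": {
  "targets": [0,-0.0025,0.04,0,0,-0.002,0.47,0,-0.0025,0.08,0,0,-0.002,0.47,0,-0.0025,0.105,0,0,-0.002,0.47,0,-0.0025,0.115,0,0,-0.002,0.47,0,-0.0025,0.115,0,0,-0.002,0.47,0,-0.0025,0.115,0,0,-0.002,0.47]
}}

```text
clock: 2.52
eef_pos: [490.8, 143.4, 130.7]
tcp_rot: [-3.141, 0.0, 2.022]
contact_force: [0.3, 0.7, 0.1]
opening: 0.468
```

Call:
{"name": "drive_tool", "arguments": {
  "targets": [0,0,0.003,0,0,0,0.47,0,0,0.006,0,0,0,0.47,0,0,0.009,0,0,0,0.47,0,0,0.01,0,0,0,0.47,0,0,0.01,0,0,0,0.47]
}}

```text
clock: 2.93
eef_pos: [490.6, 143.9, 120.3]
tcp_rot: [3.141, 0.0, 2.023]
contact_force: [-0.1, -0.5, -0.7]
opening: 0.47
```

```bash
python3 go.py 492 148.4 110 116.1
python3 - <<'E'
from h import *
f=grab_frame("scene"); u,v=map(int,pix(f,[510,110,60])); cv2.imwrite("pics/s2.png",cv2.resize(f["color"][v-65:v+65,u-80:u+80],None,fx=4.5,fy=4.5,interpolation=cv2.INTER_CUBIC))
E
```

```text
shift [0.0034 0.0032 0.0103] rot [ 0.0003  0.0001 -0.0034] pos [490.6 143.9 120.3] yaw 115.9 F [-0.1 -0.5 -0.7] op 0.47 t 2.9333
```

View pics/s2.png

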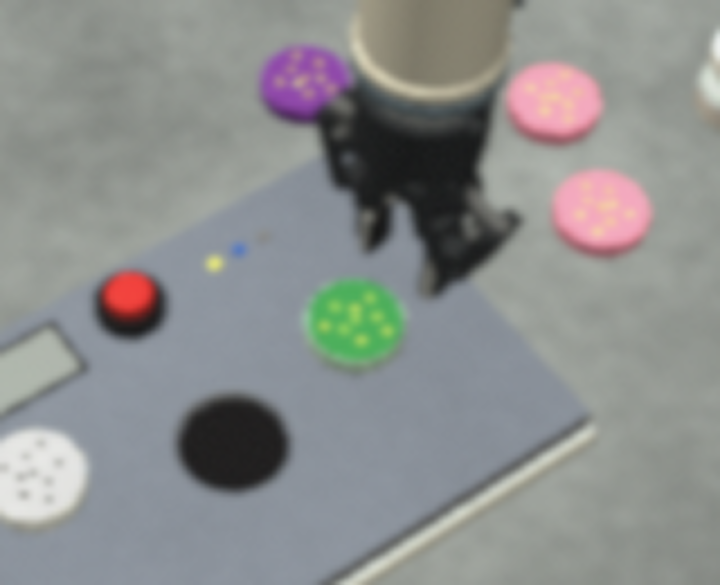

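The tips are behind the dish (centre about (355,322) in the crop), clear and not yet touching. I'll keep going down in small steps.

Call:
{"name": "drive_tool", "arguments": {
  "targets": [0.003,0.003,0.002,0,0,-0.003,0.47,0.003,0.003,0.004,0,0,-0.003,0.47,0.003,0.003,0.006,0,0,-0.003,0.47,0.003,0.003,0.006,0,0,-0.003,0.47]
}}

```text
clock: 3.32
eef_pos: [491.7, 148.0, 113.6]
tcp_rot: [-3.141, -0.0, 2.026]
contact_force: [-0.9, -1.0, -0.0]
opening: 0.468
```

Call:
{"name": "drive_tool", "arguments": {
  "targets": [0,0,0.001,0,0,0,0.47,0,0,0.002,0,0,0,0.47,0,0,0.003,0,0,0,0.47,0,0,0.003,0,0,0,0.47]
}}

```text
clock: 3.65
eef_pos: [491.8, 147.8, 110.9]
tcp_rot: [-3.141, -0.0, 2.026]
contact_force: [-0.4, -0.5, 0.1]
opening: 0.466
```

```bash
python3 go.py 492 148.4 107 116.1
```

```text
shift [0.0004 0.0004 0.0039] rot [-0.0004 -0.0001 -0.0006] pos [491.8 147.8 110.9] yaw 116.06 F [-0.4 -0.5  0.1] op 0.466 t 3.65
```

Call:
{"name": "drive_tool", "arguments": {
  "targets": [0,0,0.001,0,0,0,0.47,0,0,0.002,0,0,0,0.47,0,0,0.002,0,0,0,0.47]
}}

```text
clock: 3.9
eef_pos: [491.9, 147.9, 108.9]
tcp_rot: [-3.141, -0.0, 2.026]
contact_force: [-0.8, -0.2, 0.2]
opening: 0.467
```

Call:
{"name": "drive_tool", "arguments": {
  "targets": [0,0,0.001,0,0,0,0.47,0,0,0.0015,0,0,0,0.47,0,0,0.0015,0,0,0,0.47]
}}

```text
clock: 4.15
eef_pos: [491.9, 147.9, 107.5]
tcp_rot: [-3.141, -0.0, 2.026]
contact_force: [0.6, 0.2, -0.6]
opening: 0.473
```

Call:
{"name": "drive_tool", "arguments": {
  "targets": [0,0,0.001,0,0,0,0.47,0,0,0.0015,0,0,0,0.47,0,0,0.0015,0,0,0,0.47]
}}

```text
clock: 4.4
eef_pos: [491.9, 147.9, 106.0]
tcp_rot: [-3.141, -0.0, 2.026]
contact_force: [0.2, 0.1, -0.1]
opening: 0.473
```

Call:
{"name": "drive_tool", "arguments": {
  "targets": [0,0,0.001,0,0,0,0.47,0,0,0.0015,0,0,0,0.47,0,0,0.0015,0,0,0,0.47]
}}

```text
clock: 4.65
eef_pos: [492.1, 148.0, 105.1]
tcp_rot: [3.141, 0.0, 2.026]
contact_force: [-3.2, -1.3, 8.8]
opening: 0.472
```

Call:
{"name": "drive_tool", "arguments": {
  "targets": [0,0,0.001,0,0,0,0.47,0,0,0.0015,0,0,0,0.47,0,0,0.0015,0,0,0,0.47]
}}

```text
clock: 4.9
eef_pos: [492.1, 148.0, 105.0]
tcp_rot: [3.141, 0.0, 2.026]
contact_force: [-8.3, -2.3, 29.6]
opening: 0.474
```

Call:
{"name": "drive_tool", "arguments": {
  "targets": [0,0,0.001,0,0,0,0.47,0,0,0.0015,0,0,0,0.47,0,0,0.0015,0,0,0,0.47]
}}

```text
clock: 5.15
eef_pos: [492.2, 148.0, 104.9]
tcp_rot: [3.141, 0.0, 2.026]
contact_force: [-13.5, -4.4, 52.2]
opening: 0.475
```

Deck contact is at TCP z ≈ 105.2. I batched too many steps and pressed to 52 N on the fingertips, so I'm backing off to about 4 mm above the deck.

Call:
{"name": "drive_tool", "arguments": {
  "targets": [0,0,-0.008,0,0,0,0.47,0,0,-0.008,0,0,0,0.47,0,0,-0.008,0,0,0,0.47,0,0,-0.008,0,0,0,0.47]
}}

```text
clock: 5.48
eef_pos: [491.8, 147.9, 109.3]
tcp_rot: [-3.141, -0.0, 2.026]
contact_force: [-0.7, 1.1, 0.6]
opening: 0.47
```

```bash
python3 go.py 559.5 11.5 109.5 116.1;  python3 m.py | grep green
```

```text
shift [-0.1522  0.0009 -0.0002] rot [-0.0002 -0.     -0.0005] pos [491.8 147.9 109.3] yaw 116.07 F [-0.7  1.1  0.6] op 0.47 t 5.4833
top green [244.5 208.9] 146 [515.2  91. ]
scene green [310.6 216.7] 288 [515.2 102.6]
```

Call:
{"name": "drive_tool", "arguments": {
  "targets": [-0.006,0,0,0,0,0,0.47,-0.012,0,0,0,0,0,0.47,-0.018,0,0,0,0,0,0.47,-0.024,0,0,0,0,0,0.47,-0.03,0,0,0,0,0,0.47,-0.036,0,0,0,0,0,0.47,-0.042,0,0,0,0,0,0.47,-0.048,0,0,0,0,0,0.47,-0.054,0,0,0,0,0,0.47,-0.06,0,0,0,0,0,0.47,-0.06,0,0,0,0,0,0.47]
}}

```text
clock: 6.5
eef_pos: [518.9, 93.1, 109.6]
tcp_rot: [3.141, 0.0, 2.025]
contact_force: [0.3, -0.3, -0.2]
opening: 0.47
```

```bash
python3 go.py 559.5 11.5 109.5 116.1
python3 - <<'E'
from m import *
meas("scene",(300,230),(284,244),(239,252),(261,212))
f=grab_frame("scene"); u,v=map(int,pix(f,[530,70,45])); cv2.imwrite("pics/s3.png",cv2.resize(f["color"][v-65:v+65,u-80:u+80],None,fx=4.5,fy=4.5,interpolation=cv2.INTER_CUBIC))
E
```

```text
shift [-0.0912  0.0007  0.0002] rot [ 0.0003  0.0003 -0.0011] pos [518.9  93.1 109.6] yaw 116.04 F [ 0.3 -0.3 -0.2] op 0.47 t 6.5
scene green [298.4 226.9] 300 [534.1  61.4]
scene recess [283.3 244.3] 365 [560.4  10.7]
scene white [265.4 195.7] 97883 [410.7  12. ]
scene button [260.4 211.5] 94 [460.  -17.8]
```

View pics/s3.png

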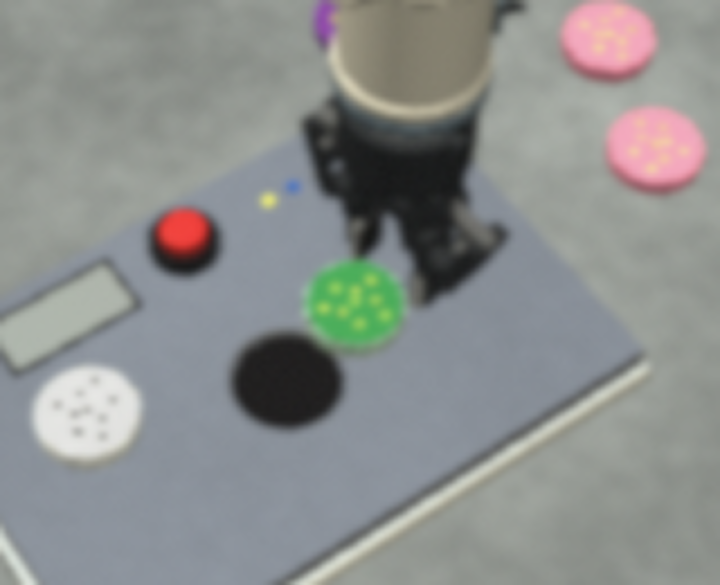

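The dish is cradled and is 57 mm from the recess, about 1.4 mm off laterally. I'll push on, slower.

Call:
{"name": "drive_tool", "arguments": {
  "targets": [-0.005,0.0005,0,0,0,0,0.47,-0.01,0.001,0,0,0,0,0.47,-0.015,0.0014,0,0,0,0,0.47,-0.02,0.0014,0,0,0,0,0.47,-0.025,0.0014,0,0,0,0,0.47,-0.03,0.0014,0,0,0,0,0.47,-0.035,0.0014,0,0,0,0,0.47,-0.04,0.0014,0,0,0,0,0.47,-0.043,0.0014,0,0,0,0,0.47,-0.046,0.0014,0,0,0,0,0.47,-0.049,0.0014,0,0,0,0,0.47,-0.049,0.0014,0,0,0,0,0.47]
}}

```text
clock: 7.6
eef_pos: [541.4, 50.2, 109.6]
tcp_rot: [3.141, 0.0, 2.026]
contact_force: [-0.3, -1.4, -0.1]
opening: 0.468
```

Call:
{"name": "drive_tool", "arguments": {
  "targets": [-0.002,0,0,0,0,0,0.47,-0.004,0,0,0,0,0,0.47,-0.0055,0,0,0,0,0,0.47,-0.0055,0,0,0,0,0,0.47]
}}

```text
clock: 7.93
eef_pos: [543.6, 45.5, 109.6]
tcp_rot: [3.142, 0.0, 2.026]
contact_force: [-0.1, 0.9, -0.9]
opening: 0.47
```

```bash
python3 go.py 559.5 11.5 109.5 116.1
python3 - <<'E'
from m import *
meas("scene",(284,242),(284,244),(239,252),(261,212))
f=grab_frame("scene"); u,v=map(int,pix(f,[550,20,45])); cv2.imwrite("pics/s4.png",cv2.resize(f["color"][v-65:v+65,u-80:u+80],None,fx=4.5,fy=4.5,interpolation=cv2.INTER_CUBIC))
E
```

```text
shift [-0.0375 -0.0007  0.0001] rot [ 0.      0.0001 -0.0005] pos [543.6  45.5 109.6] yaw 116.07 F [-0.1  0.9 -0.9] op 0.47 t 7.9333
scene green [284.1 240.5] 344 [560.4  12.9]
scene recess [294.2 215.7] 877 [487.2  67.5]
scene white [263.6 194.4] 91610 [405.    8.7]
scene button [260.4 211.5] 95 [459.8 -17.9]
```

View pics/s4.png

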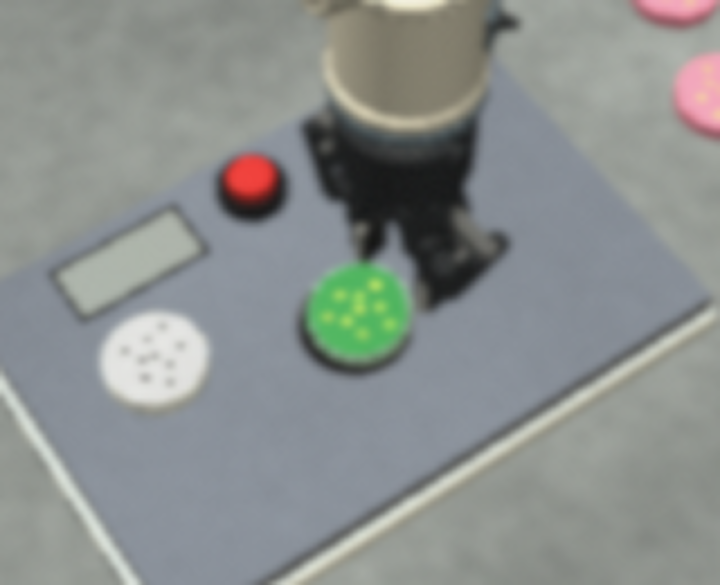

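Run:
```python
from m import *
f=grab_frame("scene")
r=at(f,283.3,244.3,33)
for p in [(0,0,41),(0,0,48),(-2,4,48),(-1,2,41)]: print(p,np.round(pix(f,[r[0]+p[0],r[1]+p[1],p[2]]),1))
```

```text
(0, 0, 41) [283.3 242.7]
(0, 0, 48) [283.3 241.3]
(-2, 4, 48) [284.5 240.2]
(-1, 2, 41) [283.9 242.2]
```

The dish's centre is at (284.1,240.5) against (283.3,242.7) if seated, so it's still about 3 mm short and not in yet. I'll push a few mm more.

Call:
{"name": "drive_tool", "arguments": {
  "targets": [-0.001,0,0,0,0,0,0.47,-0.002,0,0,0,0,0,0.47,-0.003,0,0,0,0,0,0.47,-0.003,0,0,0,0,0,0.47]
}}

```text
clock: 8.42
eef_pos: [544.9, 42.9, 109.6]
tcp_rot: [3.142, 0.0, 2.026]
contact_force: [0.1, -0.2, 0.5]
opening: 0.469
```

```bash
python3 go.py 559.5 11.5 109.5 116.1
python3 - <<'E'
from m import *
meas("scene",(284,242),(284,244),(239,252),(261,212))
f=grab_frame("scene"); u,v=map(int,pix(f,[550,20,45])); cv2.imwrite("pics/s5.png",cv2.resize(f["color"][v-65:v+65,u-80:u+80],None,fx=4.5,fy=4.5,interpolation=cv2.INTER_CUBIC))
E
```

```text
shift [-0.0346 -0.0007  0.0001] rot [ 0.0001  0.     -0.0006] pos [544.9  42.9 109.6] yaw 116.06 F [ 0.1 -0.2  0.5] op 0.469 t 8.4167
scene green [283.7 242. ] 321 [564.   10.5]
scene recess [293.4 216.6] 869 [489.1  64.4]
scene white [263.1 194.9] 91688 [406.2   6.9]
scene button [260.4 211.5] 95 [459.8 -17.9]
```

View pics/s5.png

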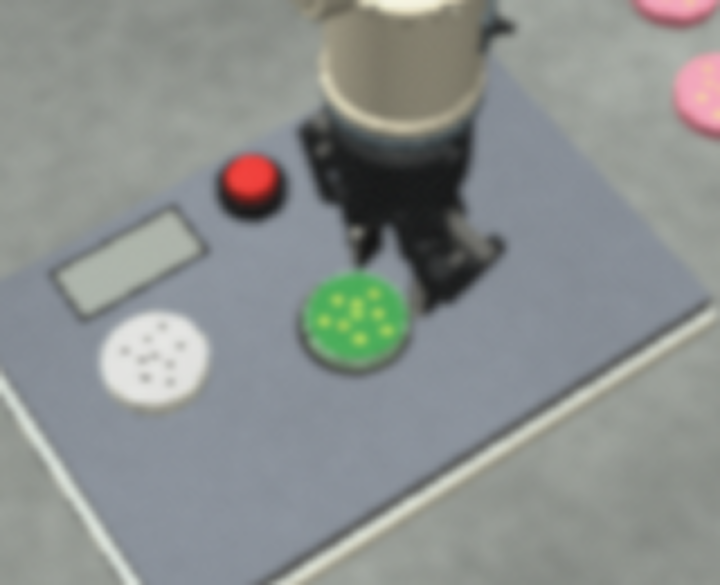

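The dish has dropped: its centre is at (283.7,242.0), which matches a seated dish about 1–2 mm off centre, with an even black gap around it. I'll retreat, rise, close the fingers and verify.

Call:
{"name": "drive_tool", "arguments": {
  "targets": [0.008,0,0,0,0,0,0.47,0.02,0,0,0,0,0,0.47,0.03,0,0,0,0,0,0.47,0.03,0,-0.03,0,0,0,0.47,0.03,0,-0.07,0,0,0,0.2,0.03,0,-0.09,0,0,0,0,0.03,0,-0.09,0,0,0,0,0.03,0,-0.09,0,0,0,0,0.03,0,-0.09,0,0,0,0]
}}

```text
clock: 9.27
eef_pos: [530.8, 70.5, 198.9]
tcp_rot: [-3.141, -0.0, 2.026]
contact_force: [0.6, 0.5, -0.3]
opening: -0.001
```

```bash
python3 go.py 456.5 -17 160 116.1
python3 - <<'E'
from m import *
meas("scene",(284,242),(284,244),(239,252),(261,212))
E
```

```text
shift [-0.0459 -0.1052  0.039 ] rot [-0.0008 -0.0004  0.0001] pos [530.8  70.5 198.9] yaw 116.1 F [ 0.6  0.5 -0.3] op -0.001 t 9.2667
scene green [283.6 242. ] 321 [564.1  10.4]
scene recess [303.6 185.6] 997 [400.8 127.2]
scene white [264.4 193.1] 97008 [401.4  12. ]
scene button [260.4 211.5] 95 [459.8 -17.9]
```

Call:
{"name": "drive_tool", "arguments": {
  "targets": [-0.046,-0.105,0,0,0,0,0,-0.046,-0.105,0,0,0,0,0,-0.046,-0.105,0,0,0,0,0,-0.046,-0.105,0.02,0,0,0,0,-0.046,-0.105,0.039,0,0,0,0,-0.046,-0.105,0.039,0,0,0,0,-0.046,-0.105,0.039,0,0,0,0]
}}

```text
clock: 9.9
eef_pos: [456.3, -17.4, 159.2]
tcp_rot: [-3.138, -0.002, 2.026]
contact_force: [-0.4, 0.2, -0.5]
opening: -0.002
```

```bash
python3 go.py 456.5 -17 133 116.1
python3 - <<'E'
from h import *
f=grab_frame("wrist"); print(pix(f,[559.5,11.5,41]),pix(f,[456.5,-17,56]))
g=grab_frame("scene"); u,v=map(int,pix(g,[500,0,50])); c=cv2.resize(g["color"][v-52:v+53,u-70:u+70],(560,420),interpolation=cv2.INTER_CUBIC)
cv2.imwrite("pics/w2.png",cv2.resize(np.hstack([f["color"],c]),None,fx=.7,fy=.7))
E
```

```text
shift [0.0003 0.0004 0.0262] rot [-0.0037 -0.002  -0.0007] pos [456.3 -17.4 159.2] yaw 116.06 F [-0.4  0.2 -0.5] op -0.002 t 9.9
(np.float64(451.2004799803683), np.float64(268.79226584492557)) (np.float64(282.60384179721467), np.float64(250.47647747292916))
```

View pics/w2.png

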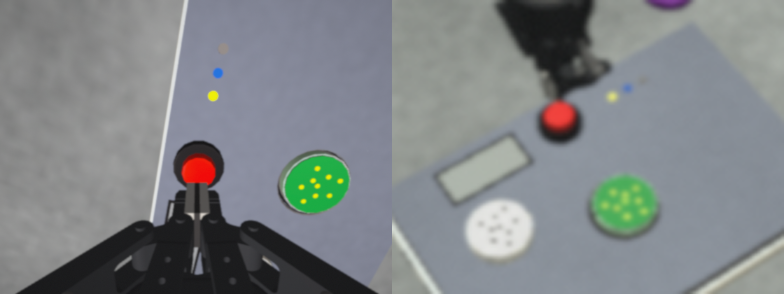

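Both views show the dish in the recess, with a dark rim around it, and the white dish untouched. The button is under the fingertips, so I'll press it.

Call:
{"name": "drive_tool", "arguments": {
  "targets": [0.001,0,0.015,0,0,0,0,0.001,0,0.026,0,0,0,0,0.001,0,0.029,0,0,0,0,0.001,0,0.032,0,0,0,0,0.001,0,0.034,0,0,0,0,0.001,0,0.034,0,0,0,0]
}}

```text
clock: 10.5
eef_pos: [457.4, -16.4, 126.9]
tcp_rot: [3.141, -0.0, 2.026]
contact_force: [-0.6, 0.9, 2.8]
opening: -0.006
```

Call:
{"name": "drive_tool", "arguments": {
  "targets": [0,0,0.001,0,0,0,0,0,0,0.002,0,0,0,0,0,0,0.002,0,0,0,0]
}}

```text
clock: 10.75
eef_pos: [457.4, -16.5, 124.9]
tcp_rot: [3.141, 0.0, 2.026]
contact_force: [-0.9, 3.9, 3.6]
opening: 0.001
```

Call:
{"name": "drive_tool", "arguments": {
  "targets": [0,0,0.001,0,0,0,0,0,0,0.0015,0,0,0,0,0,0,0.0015,0,0,0,0]
}}

```text
clock: 11.0
eef_pos: [457.4, -16.5, 123.2]
tcp_rot: [3.141, 0.0, 2.026]
contact_force: [-0.8, 4.3, 4.5]
opening: -0.002
```

Call:
{"name": "drive_tool", "arguments": {
  "targets": [0,0,0.001,0,0,0,0,0,0,0.0015,0,0,0,0,0,0,0.0015,0,0,0,0]
}}

```text
clock: 11.25
eef_pos: [457.5, -16.5, 122.4]
tcp_rot: [3.141, 0.0, 2.026]
contact_force: [-3.0, 4.5, 18.7]
opening: -0.001
```

It has bottomed out: the force rose to 18.7 N with no further travel. I'll hold briefly, then release and clear the view.

Call:
{"name": "drive_tool", "arguments": {
  "targets": [0,0,0,0,0,0,0,0,0,0,0,0,0,0,0,0,-0.01,0,0,0,0,0,0,-0.04,0,0,0,0,0,0,-0.08,0,0,0,0,0,0,-0.12,0,0,0,0,0,0.04,-0.15,0,0,0,0,-0.04,-0.08,-0.15,0,0,0,0,-0.08,-0.09,-0.15,0,0,0,0,-0.12,-0.1,-0.15,0,0,0,0,-0.12,-0.1,-0.15,0,0,0,0,-0.12,-0.1,-0.15,0,0,0,0]
}}

```text
clock: 12.25
eef_pos: [418.8, -171.8, 271.9]
tcp_rot: [-3.141, 0.002, 2.025]
contact_force: [0.4, 0.2, -0.4]
opening: 0.004
```

```bash
python3 go.py 456.5 -17 133 116.1
python3 - <<'E'
from m import *
f=grab_frame("top"); g=grab_frame("scene")
meas("scene",(284,242),(284,244),(239,252),(261,212)); meas("top",(274,193),(274,194),(317,196),(285,231))
r=[560,11.3]
for z in (41,48): print(z,pix(f,r+[z]),pix(g,r+[z]))
c=[cv2.resize(i[v-52:v+53,u-50:u+50],(400,420),interpolation=cv2.INTER_CUBIC) for i,u,v in [(f["color"],285,205),(g["color"],265,235)]]
cv2.imwrite("pics/end.png",np.hstack(c))
E
```

```text
shift [0.1228 0.102  0.1386] rot [-0.0008  0.0018 -0.0011] pos [ 418.8 -171.8  271.9] yaw 116.04 F [ 0.4  0.2 -0.4] op 0.004 t 12.25
scene green [283.6 242. ] 321 [564.1  10.4]
scene recess [182.9 153.5] 996 [ 169.3 -167.4]
scene white [266.6 206.4] 98517 [445.5   3.9]
scene button [260.4 211.5] 95 [459.8 -17.9]
top green [273.3 193.5] 343 [556.8  13.7]
top recess [283.9 231.3] 81 [456.  -14.4]
top white [316.4 195.6] 378 [ 550.5 -102.4]
top button [284.7 230.8] 99 [455.  -15.8]
41 (np.float64(274.18033141391226), np.float64(192.79548979080033)) (np.float64(283.4586548801076), np.float64(241.98723792264514))
48 (np.float64(274.19702737183474), np.float64(192.29701706009203)) (np.float64(283.4557955501883), np.float64(240.5879316623201))
```

View pics/end.png

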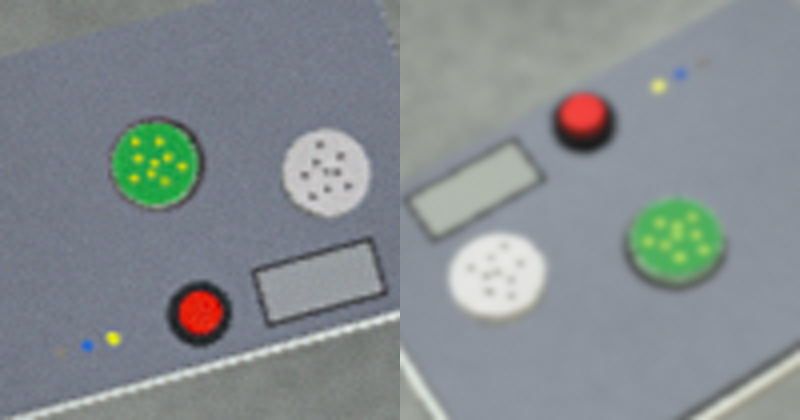

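In both views the green dish sits inside a thin black rim, at top (273,194) and scene (284,242), which matches a seated dish. The button is back at its original pixels and the white dish hasn't moved.

```bash
python3 -c "from rig import sign_off; print(sign_off())"
```

```text
the job is handed in; nothing more can be done
None
```

I pushed the green dish across the deck with the half-open fingertips until it dropped into the recess. I then pressed the red button to its stop with the fingers shut, let it go, and handed the job in at about 12.5 s. `sign_off()` gives no verdict.

**Last checks:**
- **Green dish:** both cameras agree with a flat, seated dish, centred to about 1–2 mm. That is an image match, as there is no depth reading.
- **Button:** at the stop the force rose to 18.7 N with no further travel. Afterwards the button was back at its starting pixels.
- **White dish:** it had not moved, within 0.1 px in the top view.
- **Arm:** it was clear of everything, with about 0 N on the tool.
- **Bystanders:** I did not measure their positions. The arm passed above them and no contact showed in the force readings.

**What went less well:**
- **Deck contact:** while finding the deck height by touch, I sent too many steps at once and the fingertips pressed on the bare deck with 52 N. That is below the 120 N wrist limit. The 40 N limit is for the arm and gripper body; I took it not to cover the fingers.
- **Camera disagreements:** the cameras disagreed by about 5 mm on the button's position. The wrist view was off by about 7 px. Neither affected the result.

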